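Hold the bit-case lid at 60 degrees for fitting a lid stay

TASK

The hinges of this wooden bit case are new and it is getting a brass lid stay that will stop the lid at 60 degrees open. Take the tape measure off the lid and stand it upright on the bench clear of the case, then swing the lid by its tab gently right back until you feel it come up against its stop, so that we know the hinges run free. Then bring the lid back down to 60 degrees open and finish holding it still there with the gripper while I mark the screw holes; never let the lid or the tape measure drop, and leave the other things on the bench where they are.

Things in the scene. Friction and masses are not known exactly. Their poses are not given: they have to be found in the camera images.
- bit_case: closed wooden case, 150 (its x, front to back) x 240 (its y) x 71 mm high with the lid shut; it does not slide on the bench. Origin: centre of its underside. Its front, with the lifting tab, faces its own -x, towards the robot. The lid is a flat board 10 mm thick, flush with the case all round except for the tab, hinged along the case's y at the back top edge.
- bit_case_lid (a joint): opening angle of the lid, rad: 0 shut, 1.047 = 60 degrees, 1.571 = upright. Its stop lies somewhat past upright (feel for it). The hinge has slight friction: let go, the lid falls shut from anything under about 70 degrees, and past upright it rests on its stop.
- lid_hinge (a point): a point on the hinge line, in the middle of the case's width, 60 mm above the bench and 74 mm behind the case's origin (axes as the case's)
- tab_grip (a point): grip point on the dark walnut lifting tab; moves with the lid. The tab, 26 mm wide (case's y) x 12 thick, lies on the lid and overhangs its front edge by 38 mm; this point is mid-width, mid-thickness, 12 mm from its free end. Lid shut: 103 mm in front of the case's origin, 77 mm up; 178 mm from the hinge line. Pinched across its width it turns between the pads, so the tool can keep pointing down.
- tape_measure: yellow and black tape measure, standing upright on the shut lid (top of lid 71 mm above the bench), 32 (its x, the width to grip across) x 71 (its y) x 63 mm high (z), 0.24 kg; origin: centre of its underside. The bench beside the case is free on its roomier side; the bench top ends at about y = 0.22 (left) and x = 0.68 (far edge)
- lid_stay: brass lid stay lying flat to the right of the case, 135 x 33 x 11 mm, bystander; origin: middle of its bar, underside
- screwdriver: yellow-handled screwdriver, 175 mm, lying to the right of the case, bystander; origin: under its middle
- shop_mug: white dotted mug, 93 mm high, at the right, bystander; origin: under its middle
- glue_bottle: yellow glue bottle, 199 mm high, at the right, bystander; origin: under its middle
- screw_jar: screw jar with green cap, 109 mm high, at the right, bystander; origin: under its middle
There are look-alikes about, which are no part of the job. Several things have the shape of the tape_measure; the one meant has the colours described above.

How it is judged:
On the way, in this order (a step that is already met when the one before it is completed fails the run):
1. the tape measure stands on the bench, let go, the lid not yet opened (height (world z) of tape_measure between -0.01 and 0.01 m and angle between tape_measure's own z axis and vertical below 0.15 rad and contact force between the fingers and tape_measure below 0.1 N and value of joint bit_case_lid below 0.2 rad), for 0.2 s.
2. the lid has been swung back to its stop (value of joint bit_case_lid above 1.79 rad and contact force between the fingers and bit_case above 0.5 N), for 0.2 s.
At the end, for the whole second after the job is handed in: the fingers hold the lid still at 60 degrees open, within 4 degrees, and nothing else carries it; the tape measure stands upright on the bench, let go, clear of the case (value of joint bit_case_lid between 0.977 and 1.117 rad and velocity of joint bit_case_lid between -0.06 and 0.06 rad/s and contact force between the fingers and bit_case above 0.5 N and contact force between tape_measure and bit_case below 0.1 N and height (world z) of tape_measure between -0.01 and 0.01 m and angle between tape_measure's own z axis and vertical below 0.15 rad and linear speed of tape_measure below 0.03 m/s and contact force between the fingers and tape_measure below 0.1 N); the arm keeps its last pose, push and grip.
It fails at once if the lid dropped or slammed down (faster than 2 rad/s) (velocity of joint bit_case_lid below -2 rad/s).
It fails at once if the lid thrown against its stop (faster than 1.5 rad/s there) (value of joint bit_case_lid above 1.75 rad and velocity of joint bit_case_lid above 1.5 rad/s).
It fails at once if the tape measure dropped or knocked off (faster than 0.5 m/s outside the fingers) (linear speed of tape_measure above 0.5 m/s and contact force between the fingers and tape_measure below 0.1 N).
It fails at once if another thing on the bench moved by more than 25 mm (distance of any of lid_stay, screwdriver, shop_mug, glue_bottle, screw_jar from where it was at the start of the episode above 0.025 m).
It also fails if it takes over 59 s, if anything falls off the work surface, if the arm or the gripper's body presses on something with over 40 N, if the wrist force passes 120 N, or if a joint passes its speed limit or range.

ROBOT

A 6-joint arm with a two-finger parallel gripper is mounted at the origin on the work surface; the furniture and walls round the work are solid. World frame = base frame: x ahead of the robot, y to its left, z up, the work surface at z = 0. Lengths are in m, angles in rad, forces in N, time in s.
With the tool pointing down it reaches from about 0.3 to 0.75 m from the base axis. Payload 8.5 kg.
Tool frame: the origin (TCP) lies between the finger pads; the fingertips stand bot.tip_extent ahead of it and the grasp point (between the pads) lies 5 mm behind it (bot.tip_extent is the distance from the TCP to the fingertips, in m); z points along the fingers, y is the line along which they close (so a half turn about z gives the same grasp; the last joint's range is limited). The gripper opens to 85 mm and grips with 20 to 120 N. Pads are 22 mm wide; open, the fingers measure 114 mm over their backs; the gripper's body (76 mm by 85 mm) begins 54 mm behind the grasp point. The pads swing forward as they close: fully open they stand 13 mm farther back than shut.
Start: joints at [0.965, 0.381, 1.297, -0, 1.464, -0.215], TCP at [0.21, 0.509, 0.245] pointing down, gripper open.
Joint ranges: [-3.11, 3.11], [-0.89, 2.33], [0.22, 2.48], [-1.42, 4.56], [0.17, 2.85], [-2.88, 2.88]. Speed limits (rad/s): [2.39, 2.39, 3.14, 3.14, 3.14, 3.14].

INTERFACE

Orientations are given as [roll, pitch, yaw] about the fixed x, y, z axes, in that order (R = Rz(yaw) Ry(pitch) Rx(roll)).
In Python, from bench import bot gives the robot as it stands.
- The arm moves only by the tool send_rows, never from a script. Its argument "plan" is a list of rows, each a list of 3 entries, a list of its own where there are three numbers: the finger opening in m, from 0 to 0.0854, then the shift along the tool's x, y, z in shares of 0.6 m (1.0 is 0.6 m), then the turn, a rotation vector about the tool's x, y, z in fractions of the full range, 1 being pi rad. In form: [[hand, [x, y, z], [rx, ry, rz]], ...]. A call has 1 to 12 rows; each row is the pose to reach, as a shift and turn from the pose commanded when the call began, along the tool's axes at that moment; what a row does not reach only later rows make up. A row lasts 1/12 s, in which the tool goes at most 41.7 mm and 7.16 degrees, less where a joint would pass 70% of its speed; a pose out of reach is approached as far as the arm can. A call with a gripper value outside its range is refused whole. The fingers move at their own pace and stop on an object; "squeeze" is the grip in N (left out, the last holds). Time passes only in rows, so rows that repeat a pose let the fingers close. It gives the time, the measured TCP pose, the force, the opening and the grip force at its end, in the units of the state.
- bot.state(): the state, without advancing time (a new reading comes with each control period).
- bot.grab_frame(name): name is "side" or "top" or "wrist"; returns a dict with "color" (384x512x3 uint8, blue, green, red), "fov_y" (degrees; the focal length in pixels is half the picture's height over the tangent of half this angle, whatever the lens; pixels are square), "cx", "cy" (the principal point, pixels), "cam_to_world" (4x4, takes a point from camera to world coordinates). Camera axes: x right, y down, z forward; pixel columns grow to the right and rows downward; lengths in m; the calibration is good to about 2 mm. A picture is of the moment at which its call begins. There is no depth.
- bot.close_job(): hands the job in; it is judged then, once.
The state is a dict: "time": time; "q": joint angles; "joint_vel": joint speeds; "tau": joint torques, N m; "position": TCP position; "orientation": TCP orientation; "wrist_force": force on the tool from outside, world axes, zero at the start; "wrist_torque": the same for the moment, N m; "gripper_width": opening from 0.0 (shut) to 1.0 (fully open); "grasp_force": force on a finger pad.
Only numpy, scipy, OpenCV 4.12 (cv2) and the standard library are available. Lean on these libraries where they do the work, as an engineer would, in place of code of your own. Each camera call takes 0.05 s, during which the arm holds its last target. There are 200 camera calls.

## Working session

There is one attempt and no reset: what is moved stays moved. The work goes in short steps, Python scripts to look and compute and a tool call to move; the robot and the scene stay as the last step left them, time stands still between calls to the robot, and variables do not carry over. Pictures are saved under pics/ and viewed, at most 10 in all, crops included, and the job is handed in when it is done.

Besides the shell and the picture viewer there is one more tool, called after "Call:" by a JSON object that holds its "fn" and its "kwargs", one argument or row to a line. send_rows: Moves the arm, as the interface text tells. Its arguments: {"type":"object","properties":{"plan":{"type":"array","items":{"type":"array"}},"squeeze":{"type":"number"}},"required":["plan"]}

```bash
ls; mkdir -p pics; cat > h.py <<'E'
import numpy as np, cv2
from bench import bot
def grab(n,f=None):
    g=bot.grab_frame(n)
    if f: cv2.imwrite('pics/'+f,g['color'])
    return g
def ray(g,u,v):
    f=g['color'].shape[0]/2/np.tan(np.radians(g['fov_y'])/2)
    T=np.array(g['cam_to_world']);d=T[:3,:3]@np.array([(u-g['cx'])/f,(v-g['cy'])/f,1]);return T[:3,3],d
def onz(g,u,v,z):
    o,d=ray(g,u,v);return o+d*(z-o[2])/d[2]
E
python3 - <<'E'
from h import *
a=grab('top','t.png');b=grab('side','s.png')
import pickle;pickle.dump((a,b),open('g.pkl','wb'))
for g in(a,b):print(np.round(g['cam_to_world'],3),g['fov_y'],g['cx'],g['cy'])
print(bot.state(),bot.tip_extent)
cv2.imwrite('pics/m.png',cv2.resize(np.vstack([a['color'],b['color']]),(800,1200))[:, :]) 
E
```

```text
pics
[[ 0.125 -0.969  0.213  0.299]
 [-0.992 -0.122  0.031 -0.17 ]
 [-0.004 -0.215 -0.977  1.037]
 [ 0.     0.     0.     1.   ]] 54.58763470387433 253.92584393617355 190.15791930802922
[[-0.999 -0.019  0.05   0.428]
 [-0.052  0.54  -0.84   1.216]
 [-0.011 -0.841 -0.54   0.958]
 [ 0.     0.     0.     1.   ]] 43.71816918831499 253.36690613736812 187.62914427456008
{'time': 0.1, 'q': array([ 9.64701336e-01,  3.81140912e-01,  1.29811811e+00, -7.94912311e-07,
        1.46361622e+00, -2.15294576e-01]), 'joint_vel': array([ 1.24556691e-05, -2.11468309e-03, -1.20136313e-03, -1.62075027e-05,
        8.59849705e-04,  1.22898466e-03]), 'tau': array([ 3.41074461e-03, -4.49216473e+01, -2.31656545e+01, -2.12899304e-04,
        3.66345790e-03,  2.81402954e-06]), 'position': array([0.20937616, 0.50833908, 0.24478946]), 'orientation': array([-3.14033951e+00, -2.73234069e-04,  2.75079215e+00]), 'wrist_force': array([ 0.66358341, -0.47051886,  0.45405166]), 'wrist_torque': array([ 0.03163849,  0.01675865, -0.03474041]), 'grasp_force': 0.0, 'gripper_width': 1.0013342325642098} 0.014
```

View pics/t.png

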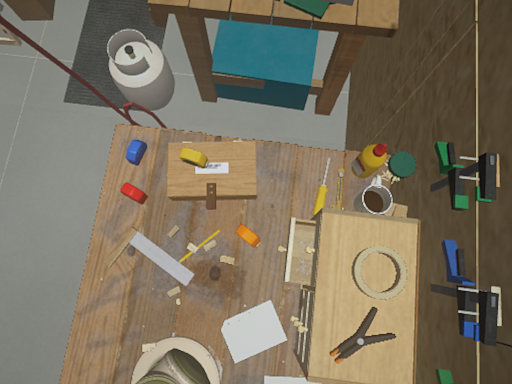

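View pics/s.png

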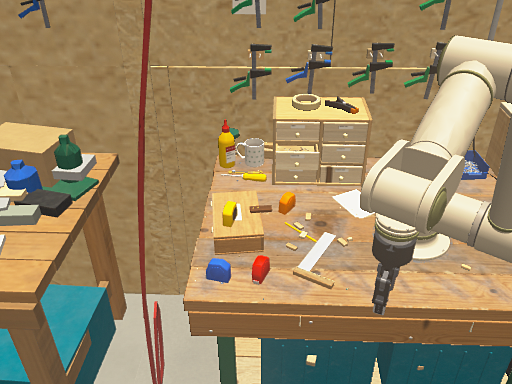

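The top view shows the case at (168–256, 142–198), with the tab at (211,193) and the yellow tape on the lid at (194,157). The blue, red and orange look-alikes are at (136,152), (133,193) and (248,235), and the screwdriver is at (321,190).

```bash
python3 - <<'E'
from h import *
import pickle;a,b=pickle.load(open('g.pkl','rb'))
hsv=cv2.cvtColor(a['color'],cv2.COLOR_BGR2HSV)
def blob(lo,hi,box,z,n):
    x0,y0,x1,y1=box;m=np.zeros(hsv.shape[:2],np.uint8);m[y0:y1,x0:x1]=cv2.inRange(hsv,lo,hi)[y0:y1,x0:x1]
    c=max(cv2.findContours(m,0,2)[0],key=cv2.contourArea)[:,0].astype(float)
    P=np.array([onz(a,u,v,z)[:2] for u,v in c],np.float32);r=cv2.minAreaRect(P)
    print(n,cv2.contourArea(c.astype(np.float32)),c.min(0),c.max(0),np.round(P.min(0),3),np.round(P.max(0),3),'rect',np.round(cv2.boxPoints(r),3).tolist())
    return m
blob((22,120,90),(34,255,255),(170,140,215,175),.134,'tape')
blob((5,60,0),(20,255,110),(200,180,222,212),.083,'tab')
blob((100,100,50),(130,255,255),(120,135,150,165),.063,'blue')
blob((0,150,80),(8,255,255),(115,180,150,205),.063,'red')
for n,p in dict(FL=(167,198),FR=(257,198),BL=(169,143),BR=(256,141)).items(): print(n,np.round(onz(a,*p,.071),3))
for n,p in dict(pencL=(180,262),pencR=(219,231),scr=(320,210),brass=(340,190)).items(): print(n,np.round(onz(a,*p,.005),3))
x=cv2.resize(a['color'][125:245,100:260],None,fx=5,fy=5,interpolation=cv2.INTER_CUBIC);cv2.imwrite('pics/c1.png',x)
E
```

```text
tape 254.0 [179. 148.] [206. 165.] [ 0.544 -0.01 ] [0.585 0.059] rect [[0.5419999957084656, -0.008999999612569809], [0.5720000267028809, -0.01600000075995922], [0.5899999737739563, 0.05299999937415123], [0.5600000023841858, 0.061000000685453415]]
tab 118.0 [207. 184.] [221. 209.] [ 0.443 -0.057] [ 0.511 -0.015] rect [[0.44200000166893005, -0.02500000037252903], [0.4480000138282776, -0.061000000685453415], [0.5139999985694885, -0.050999999046325684], [0.5080000162124634, -0.014999999664723873]]
blue 228.0 [126. 140.] [144. 162.] [0.548 0.179] [0.613 0.222] rect [[0.5450000166893005, 0.19300000369548798], [0.6079999804496765, 0.17800000309944153], [0.6169999837875366, 0.21400000154972076], [0.5540000200271606, 0.2290000021457672]]
red 265.5 [121. 182.] [146. 203.] [0.439 0.145] [0.491 0.216] rect [[0.4359999895095825, 0.15299999713897705], [0.4650000035762787, 0.14100000262260437], [0.49300000071525574, 0.20800000429153442], [0.4650000035762787, 0.2199999988079071]]
FL [0.46  0.087 0.071]
FR [ 0.49  -0.15   0.071]
BL [0.612 0.108 0.071]
BR [ 0.647 -0.128  0.071]
pencL [0.3   0.038 0.005]
pencR [ 0.397 -0.056  0.005]
scr [ 0.491 -0.328  0.005]
brass [ 0.555 -0.379  0.005]
```

View pics/c1.png

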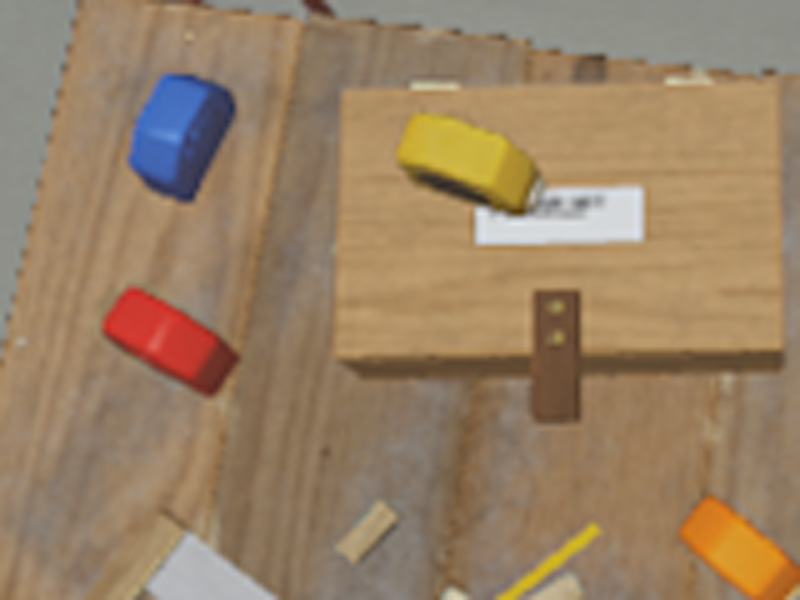

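The crop shows the yellow tape turned about −15° on the lid and the tab running straight forward. The bench to the right of the case is the free side, up to the screwdriver. First I'll move above the tape.

```bash
cat >> h.py <<'E'
from scipy.spatial.transform import Rotation as R
def delta(p,psi):
    s=bot.state();r=R.from_euler('xyz',s['orientation']);t=R.from_euler('xyz',[np.pi,0,psi])
    print('d',np.round(r.inv().apply(np.array(p)-s['position']),4).tolist(),np.round((r.inv()*t).as_rotvec(),4).tolist())
E
python3 -c "
from h import *
delta([.54,.022,.27],1.32)"
```

```text
d [-0.4909, -0.3238, -0.0249] [-0.0012, 0.0007, 1.4308]
```

Careful with the scale: shifts go in shares of 0.6 m and turns go in shares of pi rad. That gives: -0.415 m / 0.6 = -0.6917, -0.381 m / 0.6 = -0.635, 1.32 rad / 3.1416 = 0.4202.

Call:
{"fn": "send_rows", "kwargs": {
  "plan": [
    [0.085,[-0.0683,-0.045,-0.0417],[0,0,0.0382]],
    [0.085,[-0.125,-0.0833,-0.0417],[0,0,0.0764]],
    [0.085,[-0.1833,-0.1217,-0.0417],[0,0,0.1146]],
    [0.085,[-0.2383,-0.1583,-0.0417],[0,0,0.1528]],
    [0.085,[-0.295,-0.195,-0.0417],[0,0,0.191]],
    [0.085,[-0.3517,-0.2317,-0.0417],[0,0,0.2292]],
    [0.085,[-0.4083,-0.27,-0.0417],[0,0,0.2674]],
    [0.085,[-0.465,-0.3067,-0.0417],[0,0,0.3056]],
    [0.085,[-0.5217,-0.345,-0.0417],[0,0,0.3438]],
    [0.085,[-0.5783,-0.3817,-0.0417],[0,0,0.382]],
    [0.085,[-0.635,-0.42,-0.0417],[0,0,0.4202]],
    [0.085,[-0.6917,-0.4567,-0.0417],[0,0,0.4552]]
  ]
}}

```text
time: 1.1
position: [0.4882, 0.0968, 0.2702]
orientation: [-3.141, 0.0, 1.315]
wrist_force: [0.8, -0.2, 0.6]
gripper_width: 0.991
grasp_force: 0.0
```

```bash
python3 -c "
from h import *
delta([.54,.022,.27],1.32)"
```

```text
d [-0.0592, 0.0691, 0.0001] [-0.0005, 0.0, -0.0055]
```

Converted, 0.069 m / 0.6 = 0.115, -0.059 m / 0.6 = -0.0983.

Call:
{"fn": "send_rows", "kwargs": {
  "plan": [
    [0.085,[-0.0333,0.0383,0],[0,0,0]],
    [0.085,[-0.0667,0.0767,0],[0,0,0]],
    [0.085,[-0.0983,0.115,0],[0,0,0]],
    [0.085,[-0.0983,0.115,0],[0,0,0]],
    [0.085,[-0.0983,0.115,0],[0,0,0]]
  ]
}}

```text
time: 1.52
position: [0.5402, 0.0237, 0.2695]
orientation: [-3.14, 0.0, 1.319]
wrist_force: [-0.6, -0.4, 0.6]
gripper_width: 0.996
grasp_force: 0.0
```

```bash
python3 - <<'E'
from h import *
g=grab('wrist','w1.png');import pickle;pickle.dump(g,open('w.pkl','wb'))
print(bot.state()['position'],np.round(g['cam_to_world'],3))
m=cv2.inRange(cv2.cvtColor(g['color'],cv2.COLOR_BGR2HSV),(22,120,90),(34,255,255))
c=max(cv2.findContours(m,0,2)[0],key=cv2.contourArea)
P=np.array([onz(g,*p,.134)[:2] for p in c[:,0].astype(float)],np.float32);print(cv2.minAreaRect(P),np.round(cv2.boxPoints(cv2.minAreaRect(P)),3),cv2.boundingRect(c))
E
```

```text
[0.53960821 0.02465603 0.26984561] [[ 0.969 -0.238 -0.072  0.559]
 [-0.249 -0.928 -0.279  0.095]
 [-0.     0.288 -0.958  0.398]
 [ 0.     0.     0.     1.   ]]
((0.5703724026679993, 0.03493412584066391), (0.04783438891172409, 0.02643711492419243), 77.99842071533203) [[0.552 0.014]
 [0.578 0.009]
 [0.588 0.056]
 [0.562 0.061]] (271, 137, 32, 57)
```

View pics/w1.png

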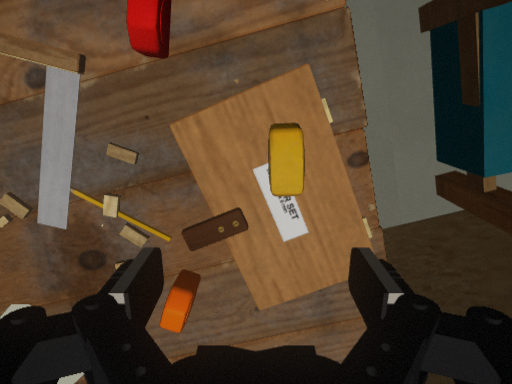

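The wrist view shows the tape's top at (271–303, 124–196), lined up with the fingers and clear of everything around it. Its centre is about (0.569, 0.031).

```bash
python3 -c "
from h import *
delta([.569,.031,.27],1.335)
delta([.569,.031,.105],1.335)"
```

```text
d [0.0134, 0.0269, -0.0002] [-0.0013, -0.0002, -0.0149]
d [0.0134, 0.0271, 0.1648] [-0.0013, -0.0002, -0.0149]
```

Converted, 0.165 m / 0.6 = 0.275, 0.0134 m / 0.6 = 0.0223, 0.015 rad / 3.1416 = 0.0048.

Call:
{"fn": "send_rows", "kwargs": {
  "plan": [
    [0.085,[0.0223,0.045,0],[0,0,0.0048]],
    [0.085,[0.0223,0.045,0.05],[0,0,0.0048]],
    [0.085,[0.0223,0.045,0.1],[0,0,0.0048]],
    [0.085,[0.0223,0.045,0.15],[0,0,0.0048]],
    [0.085,[0.0223,0.045,0.2],[0,0,0.0048]],
    [0.085,[0.0223,0.045,0.2417],[0,0,0.0048]],
    [0.085,[0.0223,0.045,0.275],[0,0,0.0048]],
    [0.085,[0.0223,0.045,0.275],[0,0,0.0048]],
    [0.06,[0.0223,0.045,0.275],[0,0,0.0048]],
    [0.045,[0.0223,0.045,0.275],[0,0,0.0048]],
    [0.04,[0.0223,0.045,0.275],[0,0,0.0048]],
    [0.036,[0.0223,0.045,0.275],[0,0,0.0048]]
  ],
  "squeeze": 30
}}

```text
time: 2.57
position: [0.5698, 0.0311, 0.1068]
orientation: [3.139, -0.0, 1.306]
wrist_force: [0.2, 0.4, -0.4]
gripper_width: 0.448
grasp_force: 0.0
```

Call:
{"fn": "send_rows", "kwargs": {
  "plan": [
    [0.032,[0,0,0],[0,0,0]],
    [0.028,[0,0,0],[0,0,0]],
    [0.02,[0,0,0],[0,0,0]],
    [0.02,[0,0,0],[0,0,0]],
    [0.02,[0,0,0],[0,0,0]],
    [0.02,[0,0,0],[0,0,0]]
  ]
}}

```text
time: 3.07
position: [0.5701, 0.0308, 0.1065]
orientation: [3.139, -0.0, 1.306]
wrist_force: [-0.1, -0.0, 5.4]
gripper_width: 0.347
grasp_force: 29.8
```

```bash
python3 -c "
from h import *
s=bot.state();p=s['position'];psi=s['orientation'][2]
grab('side','s2.png')
print(p)
delta([.565,-.235,p[2]+.06],psi);delta([.565,-.235,p[2]-.071],psi)"
```

```text
[0.57008348 0.03081231 0.10649032]
d [-0.2578, 0.0649, -0.0599] [0.0026, -0.0004, 0.0001]
d [-0.2579, 0.0646, 0.0711] [0.0026, -0.0004, 0.0001]
```

Converted, -0.235 m / 0.6 = -0.3917, -0.06 m / 0.6 = -0.1.

Call:
{"fn": "send_rows", "kwargs": {
  "plan": [
    [0.02,[0,0,-0.0167],[0,0,0]],
    [0.02,[0,0,-0.05],[0,0,0]],
    [0.02,[0,0,-0.0917],[0,0,0]],
    [0.02,[-0.0167,0.005,-0.1],[0,0,0]],
    [0.02,[-0.05,0.0133,-0.1],[0,0,0]],
    [0.02,[-0.1,0.025,-0.1],[0,0,0]],
    [0.02,[-0.15,0.0383,-0.1],[0,0,0]],
    [0.02,[-0.2,0.05,-0.1],[0,0,0]],
    [0.02,[-0.25,0.0633,-0.1],[0,0,0]],
    [0.02,[-0.3,0.075,-0.1],[0,0,0]],
    [0.02,[-0.35,0.0883,-0.1],[0,0,0]],
    [0.02,[-0.3917,0.0983,-0.1],[0,0,0]]
  ]
}}

```text
time: 4.12
position: [0.5639, -0.214, 0.1646]
orientation: [-3.14, 0.0, 1.305]
wrist_force: [1.3, -0.3, -1.1]
gripper_width: 0.352
grasp_force: 30.4
```

Converted, 0.08 m / 0.6 = 0.1333, 0.07 m / 0.6 = 0.1167.

Call:
{"fn": "send_rows", "kwargs": {
  "plan": [
    [0.02,[-0.0217,0.005,0],[0,0,0]],
    [0.02,[-0.0383,0.01,0],[0,0,0]],
    [0.02,[-0.0383,0.01,0.0417],[0,0,0]],
    [0.02,[-0.0383,0.01,0.0833],[0,0,0]],
    [0.02,[-0.0383,0.01,0.1167],[0,0,0]],
    [0.02,[-0.0383,0.01,0.1333],[0,0,0]],
    [0.02,[-0.0383,0.01,0.1333],[0,0,0]]
  ]
}}

```text
time: 4.7
position: [0.5636, -0.234, 0.083]
orientation: [-3.137, -0.002, 1.306]
wrist_force: [-0.8, -0.1, -3.2]
gripper_width: 0.351
grasp_force: 30.2
```

```bash
python3 -c "
from h import *
p=bot.state()['position'];g=grab('side','s3.png');t=grab('top')
cv2.imwrite('pics/m1.png',np.hstack([cv2.resize(x,(400,400)) for x in (g['color'][130:290,180:340],t['color'][110:270,160:320])]))
print(p)
delta([.565,-.235,.0355],bot.state()['orientation'][2])"
```

```text
[ 0.5636303  -0.23399637  0.08304254]
d [-0.0, 0.0001, 0.0505] [0.0007, 0.0002, 0.0]
```

View pics/m1.png

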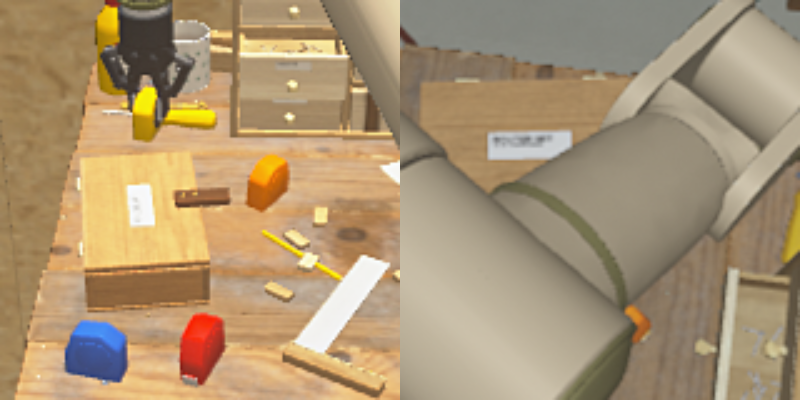

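The side view shows the tape held upright right of the case, and the case unmoved. Next I lower it gently to contact.

Converted, 0.046 m / 0.6 = 0.0767, 0.045 m / 0.6 = 0.075.

Call:
{"fn": "send_rows", "kwargs": {
  "plan": [
    [0.02,[0,0,0.0333],[0,0,0]],
    [0.02,[0,0,0.0583],[0,0,0]],
    [0.02,[0,0,0.07],[0,0,0]],
    [0.02,[0,0,0.075],[0,0,0]],
    [0.02,[0,0,0.0767],[0,0,0]],
    [0.02,[0,0,0.0767],[0,0,0]]
  ]
}}

```text
time: 5.3
position: [0.565, -0.2353, 0.0403]
orientation: [3.14, 0.0, 1.306]
wrist_force: [-0.3, 0.2, -2.5]
gripper_width: 0.353
grasp_force: 30.3
```

Converted, 0.004 m / 0.6 = 0.0067, 0.003 m / 0.6 = 0.005.

Call:
{"fn": "send_rows", "kwargs": {
  "plan": [
    [0.02,[0,0,0.0033],[0,0,0]],
    [0.02,[0,0,0.005],[0,0,0]],
    [0.02,[0,0,0.0067],[0,0,0]],
    [0.02,[0,0,0.0067],[0,0,0]],
    [0.02,[0,0,0.0067],[0,0,0]]
  ]
}}

```text
time: 5.72
position: [0.5647, -0.2352, 0.036]
orientation: [3.141, 0.0, 1.306]
wrist_force: [-1.8, 1.8, 3.5]
gripper_width: 0.347
grasp_force: 30.9
```

Contact: the force went from −2.5 to +3.5 N. I'll release slowly and rise straight up.

Converted, -0.15 m / 0.6 = -0.25, -0.12 m / 0.6 = -0.2.

Call:
{"fn": "send_rows", "kwargs": {
  "plan": [
    [0.032,[0,0,0],[0,0,0]],
    [0.036,[0,0,0],[0,0,0]],
    [0.042,[0,0,0],[0,0,0]],
    [0.05,[0,0,0],[0,0,0]],
    [0.06,[0,0,0],[0,0,0]],
    [0.06,[0,0,0],[0,0,0]],
    [0.06,[0,0,-0.0333],[0,0,0]],
    [0.06,[0,0,-0.0833],[0,0,0]],
    [0.06,[0,0,-0.1417],[0,0,0]],
    [0.06,[0,0,-0.2],[0,0,0]],
    [0.06,[0,0,-0.25],[0,0,0]],
    [0.06,[0,0,-0.25],[0,0,0]]
  ]
}}

```text
time: 6.72
position: [0.5663, -0.2361, 0.192]
orientation: [3.131, 0.004, 1.306]
wrist_force: [0.1, -0.1, 0.9]
gripper_width: 0.699
grasp_force: 0.0
```

```bash
python3 -c "
from h import *
g=grab('wrist','w4.png');t=grab('side')
cv2.imwrite('pics/m2.png',np.hstack([cv2.resize(t['color'][130:290,180:340],(384,384)),g['color']])[:, :800])
print(bot.state()['position'])
delta([.44,-.037,.19],.137)"
```

```text
[ 0.56466495 -0.23519554  0.18614148]
d [0.1586, -0.1722, -0.0043] [0.0021, -0.0006, 1.1688]
```

View pics/m2.png

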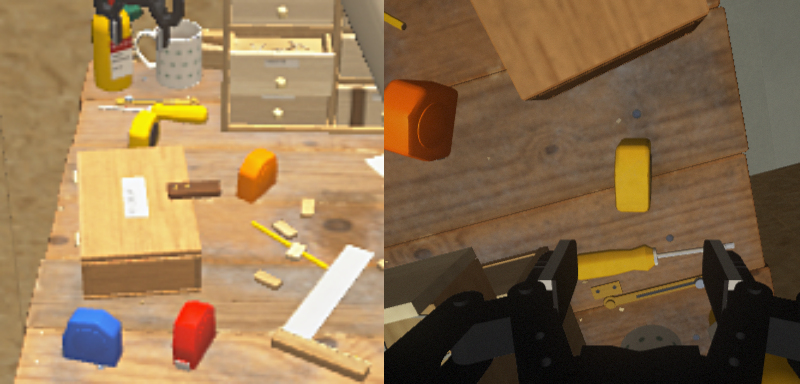

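The tape stands upright on the bench, clear of the case and the screwdriver. Next I go to the tab.

Converted, -0.172 m / 0.6 = -0.2867, -0.12 m / 0.6 = -0.2, 1.17 rad / 3.1416 = 0.3724.

Call:
{"fn": "send_rows", "kwargs": {
  "plan": [
    [0.06,[0.0267,-0.0283,-0.0333],[0,0,0.035]],
    [0.06,[0.0533,-0.0567,-0.0333],[0,0,0.07]],
    [0.06,[0.08,-0.0867,-0.0333],[0,0,0.1082]],
    [0.06,[0.1067,-0.115,-0.0333],[0,0,0.1464]],
    [0.06,[0.1333,-0.1433,-0.0333],[0,0,0.1846]],
    [0.06,[0.16,-0.1717,-0.0333],[0,0,0.2228]],
    [0.06,[0.1867,-0.2,-0.0333],[0,0,0.261]],
    [0.06,[0.2133,-0.23,-0.0333],[0,0,0.2992]],
    [0.06,[0.24,-0.2583,-0.0333],[0,0,0.3374]],
    [0.06,[0.265,-0.2867,-0.0333],[0,0,0.3724]],
    [0.06,[0.265,-0.2867,-0.0333],[0,0,0.3724]],
    [0.06,[0.265,-0.2867,-0.0333],[0,0,0.3724]]
  ]
}}

```text
time: 7.82
position: [0.4395, -0.0359, 0.2044]
orientation: [-3.141, 0.002, 0.138]
wrist_force: [0.0, 0.2, 0.2]
gripper_width: 0.702
grasp_force: 0.0
```

```bash
python3 - <<'E'
from h import *
g=grab('wrist','w5.png')
s=bot.state();print(s['position'],s['orientation'],s['q'])
hsv=cv2.cvtColor(g['color'],cv2.COLOR_BGR2HSV)
m=cv2.inRange(hsv,(2,70,20),(16,255,105));m=cv2.morphologyEx(m,cv2.MORPH_OPEN,np.ones((5,5)))
for c in sorted(cv2.findContours(m,0,2)[0],key=cv2.contourArea)[-3:]:
    P=np.array([onz(g,*p,.083)[:2] for p in c[:,0].astype(float)],np.float32);r=cv2.minAreaRect(P)
    print(cv2.boundingRect(c),np.round(r[0],4),np.round(r[1],4),r[2],np.round(cv2.boxPoints(r),3).tolist())
E
```

```text
[ 0.4401092  -0.03663221  0.20457812] [-3.14112496e+00  1.20904392e-03  1.38155871e-01] [-3.52255745e-01  2.31397861e-01  1.64841320e+00 -1.64610511e-04
  1.26306842e+00  1.08043495e+00]
(63, 0, 45, 235) [0.4713 0.1048] [0.1762 0.0296] 4.624728679656982 [[0.38199999928474426, 0.1120000034570694], [0.38499999046325684, 0.08299999684095383], [0.5600000023841858, 0.09700000286102295], [0.5580000281333923, 0.12700000405311584]]
(119, 134, 109, 106) [0.4336 0.0327] [0.091  0.0884] 3.9855659008026123 [[0.38499999046325684, 0.07400000095367432], [0.39100000262260437, -0.014999999664723873], [0.4819999933242798, -0.00800000037997961], [0.47600001096725464, 0.07999999821186066]]
(180, 233, 162, 121) [ 0.3446 -0.0523] [0.1248 0.1395] 0.9833451509475708 [[0.2809999883174896, 0.01600000075995922], [0.28299999237060547, -0.12300000339746475], [0.40799999237060547, -0.12099999934434891], [0.4059999883174896, 0.01899999938905239]]
```

View pics/w5.png

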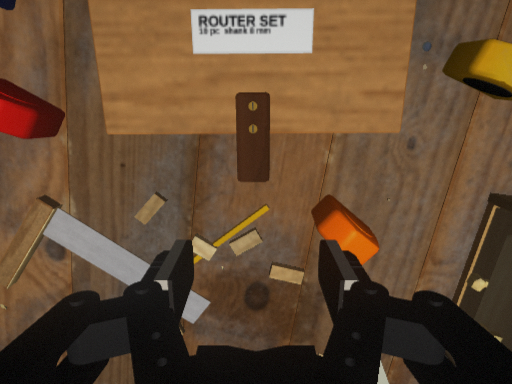

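The wrist view shows the tab at columns 236–270, rows 92–181, with its free end at (253,181). The lid's front edge is at row 134.

```bash
cat >> h.py <<'E'
def tabpt(C,H,L,th):
    pass
E
python3 - <<'E'
from h import *
g=grab('wrist')
e=onz(g,253,181.5,.083);b=onz(g,252.5,92,.083);l=onz(g,236,150,.083);r=onz(g,270,150,.083)
fl=onz(g,106,134,.071);fr=onz(g,402,132,.071)
print(e,b,np.linalg.norm(e-b),np.arctan2(*(b-e)[1::-1]),np.linalg.norm(l-r),(l+r)/2,fl,fr,np.arctan2(*((fr-fl)*[-1,1,1])[:2][::1]))
u=(b-e)/np.linalg.norm(b-e);t=e+.012*u;print('tab',t,'hinge',t+.177*u)
t[2]=.077-.005
delta(t,.138)
E
```

```text
[ 0.44838146 -0.03288443  0.083     ] [ 0.51665773 -0.02312338  0.083     ] 0.06897048326370003 0.1420017191033722 0.02668725341708011 [ 0.47369405 -0.0294049   0.083     ] [0.46814867 0.09026983 0.071     ] [ 0.50296757 -0.14699446  0.071     ] -2.9958811600243624
tab [ 0.46026067 -0.03118613  0.083     ] hinge [ 0.63547911 -0.00613621  0.083     ]
d [0.0206, -0.003, 0.1326] [-0.0004, 0.0011, -0.0007]
```

Converted, 0.1325 m / 0.6 = 0.2208, 0.122 m / 0.6 = 0.2033.

Call:
{"fn": "send_rows", "kwargs": {
  "plan": [
    [0.06,[0.03,-0.0042,0.0333],[0,0,0]],
    [0.06,[0.03,-0.0042,0.0833],[0,0,0]],
    [0.06,[0.03,-0.0042,0.1333],[0,0,0]],
    [0.06,[0.03,-0.0042,0.175],[0,0,0]],
    [0.06,[0.03,-0.0042,0.2033],[0,0,0]],
    [0.06,[0.03,-0.0042,0.2208],[0,0,0]],
    [0.06,[0.03,-0.0042,0.2208],[0,0,0]],
    [0.045,[0.03,-0.0042,0.2208],[0,0,0]],
    [0.035,[0.03,-0.0042,0.2208],[0,0,0]],
    [0.03,[0.03,-0.0042,0.2208],[0,0,0]],
    [0.025,[0.03,-0.0042,0.2208],[0,0,0]],
    [0.02,[0.03,-0.0042,0.2208],[0,0,0]]
  ],
  "squeeze": 40
}}

```text
time: 8.92
position: [0.458, -0.0311, 0.0738]
orientation: [-3.141, -0.002, 0.136]
wrist_force: [0.5, 6.0, 4.5]
gripper_width: 0.295
grasp_force: 39.3
```

Call:
{"fn": "send_rows", "kwargs": {
  "plan": [
    [0.015,[0,0,0],[0,0,0]],
    [0.015,[0,0,0],[0,0,0]],
    [0.015,[0,0,0],[0,0,0]],
    [0.015,[0,0,0],[0,0,0]],
    [0.015,[0,0,0],[0,0,0]]
  ]
}}

```text
time: 9.33
position: [0.458, -0.0311, 0.0738]
orientation: [-3.141, -0.002, 0.136]
wrist_force: [0.2, 5.4, 3.8]
gripper_width: 0.292
grasp_force: 39.3
```

```bash
python3 - <<'E'
from h import *
t=grab('side','s6.png');s=bot.state();print(s['position'],s['orientation'],s['wrist_force'])
# arc table in tool axes (tool x = case x, tool z down)
r=.178;f=np.arcsin(.017/r)
for th in np.arange(0,1.95,.05):
    print(round(th,2),np.round([r*(np.cos(f)-np.cos(f+th)),-r*(np.sin(f+th)-np.sin(f))],4))
E
```

```text
[ 0.45800181 -0.0311246   0.07374314] [-3.14111247e+00 -1.80849825e-03  1.35980772e-01] [0.07174594 4.86441726 4.32842442]
0.0 [ 0. -0.]
0.05 [ 0.0011 -0.0088]
0.1 [ 0.0026 -0.0176]
0.15 [ 0.0045 -0.0263]
0.2 [ 0.0069 -0.0349]
0.25 [ 0.0097 -0.0433]
0.3 [ 0.0129 -0.0516]
0.35 [ 0.0166 -0.0597]
0.4 [ 0.0206 -0.0677]
0.45 [ 0.025  -0.0754]
0.5 [ 0.0298 -0.0829]
0.55 [ 0.035  -0.0901]
0.6 [ 0.0405 -0.0971]
0.65 [ 0.0464 -0.1038]
0.7 [ 0.0526 -0.1101]
0.75 [ 0.0591 -0.1162]
0.8 [ 0.0659 -0.1219]
0.85 [ 0.073  -0.1273]
0.9 [ 0.0804 -0.1324]
0.95 [ 0.0879 -0.137 ]
1.0 [ 0.0958 -0.1413]
1.05 [ 0.1038 -0.1452]
1.1 [ 0.112  -0.1486]
1.15 [ 0.1203 -0.1517]
1.2 [ 0.1288 -0.1543]
1.25 [ 0.1374 -0.1565]
1.3 [ 0.1462 -0.1583]
1.35 [ 0.155  -0.1596]
1.4 [ 0.1638 -0.1605]
1.45 [ 0.1727 -0.1609]
1.5 [ 0.1816 -0.1609]
1.55 [ 0.1905 -0.1605]
1.6 [ 0.1994 -0.1596]
1.65 [ 0.2082 -0.1583]
1.7 [ 0.2169 -0.1565]
1.75 [ 0.2255 -0.1543]
1.8 [ 0.234  -0.1517]
1.85 [ 0.2424 -0.1486]
1.9 [ 0.2506 -0.1452]
```

The tab is gripped at a 25 mm opening. Now I open along the arc at about 0.5 rad/s.

Converted, -0.0829 m / 0.6 = -0.1382, -0.0754 m / 0.6 = -0.1257.

Call:
{"fn": "send_rows", "kwargs": {
  "plan": [
    [0.015,[0.0007,0,-0.0058],[0,0,0]],
    [0.015,[0.0018,0,-0.0147],[0,0,0]],
    [0.015,[0.0043,0,-0.0293],[0,0,0]],
    [0.015,[0.0075,0,-0.0438],[0,0,0]],
    [0.015,[0.0115,0,-0.0582],[0,0,0]],
    [0.015,[0.0162,0,-0.0722],[0,0,0]],
    [0.015,[0.0215,0,-0.086],[0,0,0]],
    [0.015,[0.0277,0,-0.0995],[0,0,0]],
    [0.015,[0.0343,0,-0.1128],[0,0,0]],
    [0.015,[0.0417,0,-0.1257],[0,0,0]],
    [0.015,[0.0497,0,-0.1382],[0,0,0]],
    [0.015,[0.0497,0,-0.1382],[0,0,0]]
  ]
}}

```text
time: 10.38
position: [0.4872, -0.0269, 0.1567]
orientation: [-3.14, -0.0, 0.137]
wrist_force: [-0.7, 4.5, -2.5]
gripper_width: 0.296
grasp_force: 40.1
```

```bash
python3 - <<'E'
from h import *
t=grab('side','s7.png');w=grab('wrist');s=bot.state();print(s['position'],s['orientation'],s['wrist_force'])
cv2.imwrite('pics/m3.png',np.hstack([cv2.resize(t['color'][130:290,180:340],(384,384)),w['color'][:,48:464]]))
E
```

```text
[ 0.48663063 -0.02696645  0.15578836] [-3.14041000e+00  6.30238959e-04  1.36502888e-01] [-1.68200932  5.16256184 -1.92138997]
```

View pics/m3.png

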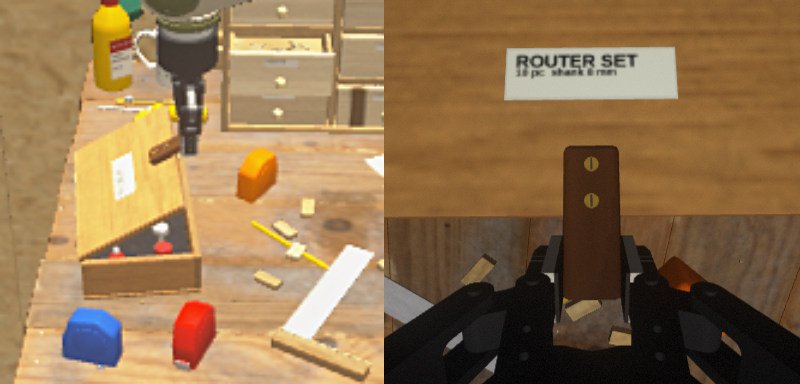

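The lid is partway open, the tab is well seated between the pads and the forces are low, so I continue.

Converted, 0.074 m / 0.6 = 0.1233, 0.066 m / 0.6 = 0.11.

Call:
{"fn": "send_rows", "kwargs": {
  "plan": [
    [0.015,[0.0087,0,-0.012],[0,0,0]],
    [0.015,[0.0178,0,-0.0237],[0,0,0]],
    [0.015,[0.0277,0,-0.0348],[0,0,0]],
    [0.015,[0.038,0,-0.0453],[0,0,0]],
    [0.015,[0.0488,0,-0.0555],[0,0,0]],
    [0.015,[0.0602,0,-0.065],[0,0,0]],
    [0.015,[0.072,0,-0.074],[0,0,0]],
    [0.015,[0.0843,0,-0.0825],[0,0,0]],
    [0.015,[0.0968,0,-0.0902],[0,0,0]],
    [0.015,[0.11,0,-0.0973],[0,0,0]],
    [0.015,[0.1233,0,-0.1038],[0,0,0]],
    [0.015,[0.1233,0,-0.1038],[0,0,0]]
  ]
}}

```text
time: 11.48
position: [0.561, -0.0162, 0.2185]
orientation: [-3.139, 0.001, 0.137]
wrist_force: [-3.5, 8.6, -1.2]
gripper_width: 0.289
grasp_force: 41.0
```

```bash
python3 - <<'E'
from h import *
t=grab('side','s60.png');w=grab('wrist','w60.png');s=bot.state();print(s['position'],s['orientation'],s['wrist_force'],s['wrist_torque'])
E
```

```text
[ 0.56046585 -0.01630304  0.21827451] [-3.13896894e+00  7.02620835e-04  1.36565533e-01] [-2.25449445  8.18429341 -2.65775419] [1.39708061 0.47095846 0.11760064]
```

Converted, 0.0956 m / 0.6 = 0.1593, 0.0867 m / 0.6 = 0.1445.

Call:
{"fn": "send_rows", "kwargs": {
  "plan": [
    [0.015,[0.0137,-0.0008,-0.0057],[0,0,0]],
    [0.015,[0.0275,-0.0017,-0.0108],[0,0,0]],
    [0.015,[0.0417,-0.0017,-0.0152],[0,0,0]],
    [0.015,[0.056,-0.0017,-0.0188],[0,0,0]],
    [0.015,[0.0707,-0.0017,-0.0218],[0,0,0]],
    [0.015,[0.0853,-0.0017,-0.024],[0,0,0]],
    [0.015,[0.1,-0.0017,-0.0255],[0,0,0]],
    [0.015,[0.1148,-0.0017,-0.0262],[0,0,0]],
    [0.015,[0.1297,-0.0017,-0.0262],[0,0,0]],
    [0.015,[0.1445,-0.0017,-0.0255],[0,0,0]],
    [0.015,[0.1593,-0.0017,-0.024],[0,0,0]],
    [0.015,[0.1593,-0.0017,-0.024],[0,0,0]]
  ]
}}

```text
time: 12.58
position: [0.6561, -0.0024, 0.233]
orientation: [-3.14, -0.001, 0.137]
wrist_force: [-2.3, 6.6, 1.0]
gripper_width: 0.294
grasp_force: 41.8
```

Converted, 0.0261 m / 0.6 = 0.0435, 0.0218 m / 0.6 = 0.0363.

Call:
{"fn": "send_rows", "kwargs": {
  "plan": [
    [0.015,[0.0073,0,0.001],[0,0,0]],
    [0.015,[0.0147,0,0.0022],[0,0,0]],
    [0.015,[0.022,0,0.0037],[0,0,0]],
    [0.015,[0.0292,0,0.0052],[0,0,0]],
    [0.015,[0.0363,0,0.007],[0,0,0]],
    [0.015,[0.0435,0,0.0088],[0,0,0]],
    [0.015,[0.0435,0,0.0088],[0,0,0]]
  ]
}}

```text
time: 13.17
position: [0.6815, 0.0013, 0.2279]
orientation: [-3.14, -0.001, 0.137]
wrist_force: [-1.9, 8.5, 1.6]
gripper_width: 0.297
grasp_force: 42.2
```

```bash
python3 - <<'E'
from h import *
s=bot.state();print(s['position'],s['orientation'],s['wrist_force'],s['wrist_torque'],s['q'])
E
```

```text
[0.68147571 0.00132938 0.22792983] [-3.13976834e+00 -8.74525989e-04  1.37012699e-01] [-1.86788279  8.52666752  1.60302178] [ 1.12401701  0.67027249 -0.06555895] [-0.17206174  0.63196884  0.90771712  0.00200483  1.60162846  1.26178317]
```

Converted, 0.0085 m / 0.6 = 0.0142, 0.0043 m / 0.6 = 0.0072.

Call:
{"fn": "send_rows", "kwargs": {
  "plan": [
    [0.015,[0.0033,0,0.001],[0,0,0]],
    [0.015,[0.0072,0,0.002],[0,0,0]],
    [0.015,[0.0107,0,0.0032],[0,0,0]],
    [0.015,[0.0142,0,0.0043],[0,0,0]],
    [0.015,[0.0142,0,0.0043],[0,0,0]]
  ]
}}

```text
time: 13.58
position: [0.6896, 0.0025, 0.2255]
orientation: [-3.14, -0.001, 0.137]
wrist_force: [-2.4, 8.2, 1.5]
gripper_width: 0.295
grasp_force: 42.4
```

Converted, 0.0042 m / 0.6 = 0.007, 0.002 m / 0.6 = 0.0033.

Call:
{"fn": "send_rows", "kwargs": {
  "plan": [
    [0.015,[0.0033,0,0.0012],[0,0,0]],
    [0.015,[0.007,0,0.0025],[0,0,0]],
    [0.015,[0.007,0,0.0025],[0,0,0]],
    [0.015,[0.007,0,0.0025],[0,0,0]]
  ]
}}

```text
time: 13.92
position: [0.6938, 0.0031, 0.2241]
orientation: [-3.14, -0.001, 0.137]
wrist_force: [-1.1, 8.9, 0.5]
gripper_width: 0.301
grasp_force: 42.3
```

Not at the stop yet, so I keep going in small steps.

Converted, 0.0042 m / 0.6 = 0.007, 0.002 m / 0.6 = 0.0033.

Call:
{"fn": "send_rows", "kwargs": {
  "plan": [
    [0.015,[0.0033,0,0.0013],[0,0,0]],
    [0.015,[0.007,0,0.0027],[0,0,0]],
    [0.015,[0.007,0,0.0027],[0,0,0]],
    [0.015,[0.007,0,0.0027],[0,0,0]]
  ]
}}

```text
time: 14.25
position: [0.6979, 0.0037, 0.2226]
orientation: [-3.14, -0.001, 0.137]
wrist_force: [-1.6, 8.6, 2.3]
gripper_width: 0.29
grasp_force: 42.4
```

Converted, 0.0042 m / 0.6 = 0.007, 0.002 m / 0.6 = 0.0033.

Call:
{"fn": "send_rows", "kwargs": {
  "plan": [
    [0.015,[0.0033,0,0.0013],[0,0,0]],
    [0.015,[0.007,0,0.0028],[0,0,0]],
    [0.015,[0.007,0,0.0028],[0,0,0]],
    [0.015,[0.007,0,0.0028],[0,0,0]]
  ]
}}

```text
time: 14.58
position: [0.7021, 0.0043, 0.221]
orientation: [-3.14, -0.001, 0.137]
wrist_force: [-1.8, 8.1, 1.5]
gripper_width: 0.297
grasp_force: 42.5
```

Call:
{"fn": "send_rows", "kwargs": {
  "plan": [
    [0.015,[0.0033,0,0.0015],[0,0,0]],
    [0.015,[0.0067,0,0.003],[0,0,0]],
    [0.015,[0.0067,0,0.003],[0,0,0]],
    [0.015,[0.0067,0,0.003],[0,0,0]]
  ]
}}

```text
time: 14.92
position: [0.7041, 0.0046, 0.2201]
orientation: [-3.14, 0.003, 0.137]
wrist_force: [-15.8, 7.4, 8.6]
gripper_width: 0.296
grasp_force: 42.6
```

Call:
{"fn": "send_rows", "kwargs": {
  "plan": [
    [0.015,[0.0033,0,0.0017],[0,0,0]],
    [0.015,[0.0067,0,0.0032],[0,0,0]],
    [0.015,[0.0067,0,0.0032],[0,0,0]],
    [0.015,[0.0067,0,0.0032],[0,0,0]]
  ]
}}

```text
time: 15.25
position: [0.7043, 0.0046, 0.2199]
orientation: [-3.14, 0.013, 0.136]
wrist_force: [-43.2, 3.0, 22.5]
gripper_width: 0.292
grasp_force: 43.4
```

The stop is felt: 43 N at x = 0.704. I back off and bring the lid down again.

Converted, -0.0913 m / 0.6 = -0.1522, -0.0824 m / 0.6 = -0.1373.

Call:
{"fn": "send_rows", "kwargs": {
  "plan": [
    [0.015,[-0.0075,0,-0.0033],[0,0,0]],
    [0.015,[-0.0212,0,-0.009],[0,0,0]],
    [0.015,[-0.0352,0,-0.0142],[0,0,0]],
    [0.015,[-0.0493,0,-0.0185],[0,0,0]],
    [0.015,[-0.0637,0,-0.0222],[0,0,0]],
    [0.015,[-0.0782,0,-0.0252],[0,0,0]],
    [0.015,[-0.0928,0,-0.0273],[0,0,0]],
    [0.015,[-0.1077,0,-0.0288],[0,0,0]],
    [0.015,[-0.1225,0,-0.0295],[0,0,0]],
    [0.015,[-0.1373,0,-0.0295],[0,0,0]],
    [0.015,[-0.1522,0,-0.0288],[0,0,0]],
    [0.015,[-0.1522,0,-0.0288],[0,0,0]]
  ]
}}

```text
time: 16.25
position: [0.619, -0.0078, 0.2343]
orientation: [-3.14, -0.002, 0.136]
wrist_force: [0.2, 7.6, -1.5]
gripper_width: 0.294
grasp_force: 41.0
```

```bash
python3 - <<'E'
from h import *
from scipy.optimize import least_squares
P=np.array([[.458,-.0311,.0738],[.4872,-.0269,.1567],[.561,-.0162,.2185],[.6561,-.0024,.233],[.6815,.0013,.2279],[.7021,.0043,.221]])
u=np.array([np.cos(.137),np.sin(.137)])
X=np.c_[(P[:,:2]-P[0,:2])@u,P[:,2]]
s=bot.state();x=np.array([(s['position'][:2]-P[0,:2])@u,s['position'][2]])
f=least_squares(lambda c:np.hypot(X[:,0]-c[0],X[:,1]-c[1])-c[2],[.177,.06,.178])
c=f.x;A=lambda q:np.arctan2(q[1]-c[1],c[0]-q[0])
print(c,f.fun,[A(q)-A(X[0]) for q in X],A(x)-A(X[0]),s['wrist_force'])
E
```

```text
[0.17760358 0.0558884  0.17871349] [-2.08984715e-04  4.44678978e-04 -2.48519321e-04 -1.70872507e-04
 -6.90052223e-05  2.52702787e-04] [np.float64(0.0), np.float64(0.49713187590296204), np.float64(1.045598626442333), np.float64(1.5969788943572767), np.float64(1.7436379579802908), np.float64(1.8663516827030044)] 1.3871041712803496 [ 0.23995344  7.64376876 -1.47167109]
```

Converted, -0.0595 m / 0.6 = -0.0992, -0.056 m / 0.6 = -0.0933.

Call:
{"fn": "send_rows", "kwargs": {
  "plan": [
    [0.015,[-0.0073,0,0.0007],[0,0,0]],
    [0.015,[-0.0147,0,0.0015],[0,0,0]],
    [0.015,[-0.0293,0,0.0037],[0,0,0]],
    [0.015,[-0.044,0,0.0067],[0,0,0]],
    [0.015,[-0.0583,0,0.0103],[0,0,0]],
    [0.015,[-0.0725,0,0.0147],[0,0,0]],
    [0.015,[-0.0863,0,0.0198],[0,0,0]],
    [0.015,[-0.0933,0,0.0227],[0,0,0]],
    [0.015,[-0.0992,0,0.0252],[0,0,0]],
    [0.015,[-0.0992,0,0.0252],[0,0,0]],
    [0.015,[-0.0992,0,0.0252],[0,0,0]]
  ]
}}

```text
time: 17.17
position: [0.5608, -0.0162, 0.2195]
orientation: [-3.141, -0.002, 0.136]
wrist_force: [-2.6, 5.5, 3.6]
gripper_width: 0.291
grasp_force: 40.6
```

```bash
python3 - <<'E'
from h import *
u=np.array([np.cos(.137),np.sin(.137)]);s=bot.state()
x=[(s['position'][:2]-[.458,-.0311])@u,s['position'][2]];c=[.1776,.0559]
A=lambda q:np.arctan2(q[1]-c[1],c[0]-q[0]);print(A(x)-A([0,.0738]),np.hypot(x[0]-c[0],x[1]-c[1]),s['wrist_force'],s['joint_vel'].round(4))
t=grab('side','s9.png');w=grab('wrist')
cv2.imwrite('pics/m4.png',np.hstack([cv2.resize(t['color'][130:290,180:340],(384,384)),w['color'][:,48:464]]))
E
```

```text
1.04683847986315 0.1794399318613209 [-2.60161944  5.46186301  3.57729785] [ 0.002   0.0017 -0.0072 -0.0035  0.0049  0.0022]
```

View pics/m4.png

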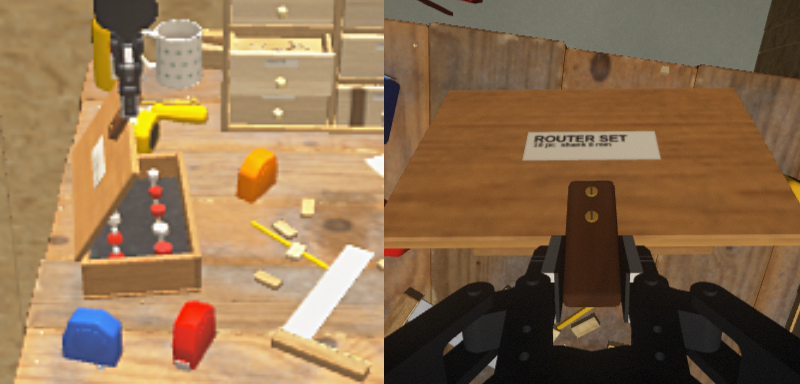

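The lid is at 1.047 rad with the tab held in the pads, and the tape still stands on the bench. I'll let it settle, then hand in.

Call:
{"fn": "send_rows", "kwargs": {
  "plan": [
    [0.015,[0,0,0],[0,0,0]],
    [0.015,[0,0,0],[0,0,0]],
    [0.015,[0,0,0],[0,0,0]],
    [0.015,[0,0,0],[0,0,0]]
  ]
}}

```text
time: 17.6
position: [0.5609, -0.0162, 0.2195]
orientation: [-3.141, -0.002, 0.136]
wrist_force: [-1.5, 5.9, 3.4]
gripper_width: 0.291
grasp_force: 40.6
```

```bash
python3 -c "
from h import *
s=bot.state();print(s['position'],s['wrist_force'],s['grasp_force']);print(bot.close_job())"
```

```text
[ 0.56085475 -0.01619308  0.21951207] [-1.50935085  5.89512913  3.43292216] 40.61343491077423
the job is handed in; nothing more can be done
None
```

The job is handed in (no verdict was returned): the tape measure stands upright on the bench to the right of the case, the lid swung freely back to its stop at about 108 degrees, and the gripper now holds it still at 60 degrees open (1.047 rad, worked out from the arm's position).

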